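Pack a reagent kit tightly into a sloping crate

TASK

Pack the kit into the small blue crate on the sloping stand: the blue-capped bottle, the orange-capped bottle and the two capped tubes from the orange rack, all standing upright on the crate's floor (square to the sloping floor) around the grey box that is already packed there, each tube right next to the bottle with the same cap colour. Set the glass bottles down gently instead of dropping them, and leave the white bottle, the white box, the little red-capped vial and the brown dish where they stand.

Things in the scene. Friction and masses are not known exactly. Their poses are not given: they have to be found in the camera images.
- crate_floor (a point): Centre of the inner floor (59 mm up) of the open blue crate, fixed, tipped 30 deg sideways, its low side to the robot's right: z is square to the floor, out of the mouth; x runs up the slope, to the left and ahead; y level. Inside 106 (x) x 136 (y) x 60 deep (z) mm; walls 4 mm, 3 mm lip outside. High rim 142 mm up. Things lean to the low side (-x).
- stand: Aluminium stand under the crate, fixed; it carries the crate. Base plate 136 x 136 mm, origin at the centre of its underside; turned about the vertical with the crate.
- rack: Orange ten-place tube rack, 85 x 200 x 52 mm, fixed to the worktop; origin at the centre of its underside, z up, y along its length. Two rows (x = -20 and +20 mm) of five 32 mm square openings (y = -74, -37, 0, 37, 74 mm); only the two tubes stand in it.
- tube_blue: Clear 50 ml tube with a blue screw cap, standing in the rack, 116 mm tall, 22 g; body 29 mm across, cap 34 mm across from 100 to 116 mm above the foot. Origin at the centre of its foot, z along the tube to the cap. It stands 4 mm above the worktop. It can be stood freely on its foot.
- tube_orange: As tube_blue but with an orange cap; which of the two stands in which place of the rack varies.
- bottle_blue: Bottle with a blue screw cap and red contents, 135 mm tall, 68 mm across, 0.42 kg nominal; body up to 118 mm, the cap above it 39 mm across (to the top at 135 mm). Origin at the centre of its underside, z up to the cap.
- bottle_orange: Bottle with an orange screw cap and pale contents, 105 mm tall, 56 mm across, 0.22 kg nominal; body up to 92 mm, the cap above it 32 mm across (to the top at 105 mm). Origin at the centre of its underside, z up to the cap.
- grey_box: Closed grey box of cover slips, already packed: it stands on end on the crate's floor, wedged fast, and cannot be moved. 97 mm tall, 35 mm along crate x, 33 mm along crate y; its middle is at x = +34 mm, y = 0 in the crate_floor frame (half way along y, next to the high wall). Origin on its +y side face half way up, 48.5 mm over the floor.
- white_box: Bystander: closed white box standing on its end among the bottles, 97 mm tall, 37 x 33 mm. Its own y axis points up; origin on one side face, half way up; the middle of the box is at (1.5, 0, 16.5) mm in its own frame.
- bottle_white: Bystander: bottle with a white screw cap and white body, 120 mm tall, 62 mm across, standing among the kit bottles. Origin at the centre of its underside.
- vial_red: Bystander: small vial with a red cap, 25 mm across, 46 mm tall. Origin at the centre of its underside.
- dish: Bystander: round brown culture dish with lid, 60 mm across, 15 mm high, lying flat. Origin at the centre of its underside.
There are look-alikes about, which are no part of the job. Of the things that look like the tube_orange, the middle-sized one is meant.

How it is judged:
At the end, for the whole second after the job is handed in: Both bottles and both tubes stand at rest on the crate floor (foot within 10 mm of it), square to that floor (bottles within 0.2 rad, tubes 0.35; caps up); each tube foot is within 78 mm, centre to centre, of the foot of the bottle with the same cap colour (x of bottle_blue in the frame of crate_floor between -0.05 and 0.05 m and y of bottle_blue in the frame of crate_floor between -0.062 and 0.062 m and z of bottle_blue in the frame of crate_floor between -0.006 and 0.012 m and angle between the z axis of each of bottle_blue, bottle_orange and the z axis of crate_floor, either way round below 0.2 rad and angle between each of bottle_blue, bottle_orange, tube_blue, tube_orange's own z axis and vertical below 1.2 rad and linear speed of each of bottle_blue, bottle_orange, tube_blue, tube_orange below 0.03 m/s and x of bottle_orange in the frame of crate_floor between -0.05 and 0.05 m and y of bottle_orange in the frame of crate_floor between -0.062 and 0.062 m and z of bottle_orange in the frame of crate_floor between -0.006 and 0.012 m and x of tube_blue in the frame of crate_floor between -0.05 and 0.05 m and y of tube_blue in the frame of crate_floor between -0.062 and 0.062 m and z of tube_blue in the frame of crate_floor between -0.006 and 0.012 m and angle between the z axis of each of tube_blue, tube_orange and the z axis of crate_floor, either way round below 0.35 rad and x of tube_orange in the frame of crate_floor between -0.05 and 0.05 m and y of tube_orange in the frame of crate_floor between -0.062 and 0.062 m and z of tube_orange in the frame of crate_floor between -0.006 and 0.012 m and distance between tube_blue and bottle_blue below 0.078 m and distance between tube_orange and bottle_orange below 0.078 m); the robot touches nothing.
It fails at once if the white bottle is shifted by more than 25 mm or knocked over (distance of bottle_white from where it was at the start of the episode above 0.025 m or angle between bottle_white's own z axis and vertical above 0.5 rad).
It fails at once if the white box is shifted by more than 25 mm or knocked over (distance of white_box from where it was at the start of the episode above 0.025 m or angle between white_box's own y axis and vertical above 0.5 rad).
It fails at once if the small red-capped vial is shifted by more than 25 mm or knocked over (distance of vial_red from where it was at the start of the episode above 0.025 m or angle between vial_red's own z axis and vertical above 0.5 rad).
It fails at once if the brown culture dish is shifted by more than 25 mm or knocked over (distance of dish from where it was at the start of the episode above 0.025 m or angle between dish's own z axis and vertical above 0.5 rad).
It fails at once if one of the kit bottles is dropped into or rammed against the crate (contact force above 60 N) (contact force between any of bottle_blue, bottle_orange and stand above 60 N).
It also fails if it takes over 72 s, if anything falls off the work surface, if the arm or the gripper's body presses on something with over 40 N, if the wrist force passes 120 N, or if a joint passes its speed limit or range.

ROBOT

A 7-joint arm with a two-finger parallel gripper is mounted at the origin on a cart in front of the work surface, level with it; the furniture and walls round the work are solid. World frame = base frame: x ahead of the robot, y to its left, z up, the work surface at z = 0. Lengths are in m, angles in rad, forces in N, time in s.
With the tool pointing down it reaches from about 0.425 to 0.825 m from the base axis. Payload 3.6 kg.
Tool frame: the origin (TCP) lies midway between the tips of the shut fingers; the grasp point (between the pads) lies 19 mm behind it; z points along the fingers, y is the line along which they close (so a half turn about z gives the same grasp; the last joint's range is limited). The gripper opens to 85 mm and grips with 20 to 120 N. Pads are 22 mm wide; open, the fingers measure 114 mm over their backs; the gripper's body (76 mm by 85 mm) begins 54 mm behind the grasp point. The pads swing forward as they close: fully open they stand 13 mm farther back than shut.
Start: joints at [1.232, 0.615, -0.013, 1.423, 0.008, 1.103, -0.04], TCP at [0.199, -0.619, 0.231] pointing down, gripper open.
Joint ranges: [-3.12, 3.12], [-0.3, 2.06], [-1.34, 1.32], [0.26, 2.42], [-1.36, 4.5], [0.01, 1.98], [-2.84, 2.84]. Speed limits (rad/s): [2.79, 2.79, 3.14, 3.14, 3.14, 3.14, 3.14].

INTERFACE

Orientations are given as a unit quaternion [w, x, y, z].
In Python, from station import robot gives the robot as it stands. The module is installed in compiled form; this text tells all that it offers.
- The arm moves only by the tool apply_moves, never from a script. Its argument "series" is one flat list of numbers, 7 for each row, row after row: the turn, a rotation vector about the world's x, y, z in rad, then the shift along the world's x, y, z in m, then the closure, from 0 (fully open) to 1 (shut). In form: [wx, wy, wz, tx, ty, tz, grip, wx, wy, wz, tx, ty, tz, grip, ...]. A call has exactly 10 rows; each row is the pose to reach, as a shift and turn from the pose commanded when the call began; what a row does not reach only later rows make up. A row lasts 1/12 s, in which the tool goes at most 41.7 mm and 7.16 degrees, less where a joint would pass 70% of its speed; a pose out of reach is approached as far as the arm can. A call with a gripper value outside its range is refused whole. The fingers move at their own pace and stop on an object; "squeeze" is the grip in N (left out, the last holds). Time passes only in rows, so rows that repeat a pose let the fingers close, or fill a call up. It gives the time, the measured TCP pose, the force, the opening and the grip force at its end, in the units of the state.
- robot.observe(): the state, without advancing time (a new reading comes with each control period).
- robot.snapshot(name): name is "scene" or "top"; returns a dict with "image" (400x640x3 uint8, blue, green, red), "intrinsics" (3x3 intrinsics, pixels), "xyz" and "rotation" of the camera in the world. Camera axes: x right, y up, looking along -z (the intrinsics and any distortion apply to the point x, -y, -z); pixel columns grow to the right and rows downward; lengths in m; the calibration is good to about 2 mm. A picture is of the moment at which its call begins. There is no depth.
- robot.close_job(): hands the job in; it is judged then, once.
Trained networks look in the newest picture that a camera, given by its name, has taken for a name from the list of things; names that differ only in an ending like _2 or _b are one class to them, and where a whole thing is asked for, a point or a joint stands for the part that bears it (a point fixed in the world has none). Each returns a list of dicts, best first, with "p" (0 to 1); they miss things now and then, are a little off and sometimes report something else, mostly with a low value. They report only what shows in the picture. A call takes as long as a camera call. They do not tell look-alikes from the thing itself.
- robot.boxes_of(camera, query): "location" ([row, column] in pixels, amid what is visible of it).
The state is a dict: "clock": time; "qpos": joint angles; "qvel": joint speeds; "effort": joint torques, N m; "ee_pos": TCP position; "tool_rot": TCP orientation; "contact_force": force on the tool from outside, world axes, zero at the start; "torque": the same for the moment, N m; "opening": finger opening in m; "grasp_force": force on a finger pad.
Only numpy, scipy, OpenCV 4.12 (cv2) and the standard library are available. Lean on these libraries where they do the work, as an engineer would, in place of code of your own. Each camera call takes 0.05 s, during which the arm holds its last target. There are 200 camera calls.

## Working session

There is one attempt and no reset: what is moved stays moved. The work goes in short steps, Python scripts to look and compute and a tool call to move; the robot and the scene stay as the last step left them, time stands still between calls to the robot, and variables do not carry over. Pictures are saved under pics/ and viewed, at most 10 in all, crops included, and the job is handed in when it is done.

Besides the shell and the picture viewer there is one more tool, called after "Emit:" as name(argument=value, ...), one argument or row to a line, values as JSON. apply_moves: Moves the arm, as the interface text tells. Its arguments: {"type":"object","properties":{"series":{"type":"array","items":{"type":"number"}},"squeeze":{"type":"number"}},"required":["series"]}

```bash
mkdir -p pics; ls
python3 - <<'E'
from station import robot
import cv2,numpy as np
np.set_printoptions(precision=4,suppress=True)
for c in ["scene","top"]:
    s=robot.snapshot(c); cv2.imwrite(f"pics/{c}0.png",s["image"])
    print(c,s["intrinsics"],s["xyz"],s["rotation"],[k for k in s])
    for q in ["crate_floor","stand","rack","tube_blue","tube_orange","bottle_blue","bottle_orange","grey_box","white_box","bottle_white","vial_red","dish"]:
        try: print(q,[(np.round(d["location"],1).tolist(),round(d["p"],2)) for d in robot.boxes_of(c,q)])
        except Exception as e: print(q,e)
print(robot.observe())
E
```

```text
pics
scene [[403.7474   0.     324.5116]
 [  0.     403.7474 198.5009]
 [  0.       0.       1.    ]] [-0.149   0.3905  0.8542] [-0.4572 -0.19    0.3397  0.7996] ['image', 'intrinsics', 'xyz', 'rotation']
crate_floor [([165.1, 318.6], 0.94)]
stand [([169.4, 316.3], 0.8), ([280.9, 210.6], 0.4)]
rack [([264.6, 266.7], 0.89)]
tube_blue [([249.7, 238.4], 0.95)]
tube_orange [([241.8, 285.3], 0.86), ([260.4, 315.2], 0.76), ([201.6, 262.9], 0.58), ([245.8, 236.4], 0.52)]
bottle_blue [([169.9, 389.3], 0.93)]
bottle_orange [([193.7, 422.6], 0.88)]
grey_box [([153.0, 310.1], 0.59)]
white_box [([161.3, 445.1], 0.97)]
bottle_white [([213.9, 366.7], 0.79), ([261.5, 266.5], 0.4), ([165.0, 391.0], 0.37)]
vial_red [([282.1, 211.7], 0.48)]
dish [([151.8, 312.5], 0.41)]
top [[391.2197   0.     321.2089]
 [  0.     391.2197 192.5338]
 [  0.       0.       1.    ]] [ 0.3075 -0.0171  1.2006] [-0.7031 -0.0716  0.0586  0.705 ] ['image', 'intrinsics', 'xyz', 'rotation']
crate_floor [([144.7, 348.9], 0.69)]
stand []
rack [([207.8, 259.1], 0.79)]
tube_blue [([199.1, 233.2], 0.63)]
tube_orange [([168.1, 272.0]
[... 175 characters left out ...]
347.5], 0.71)]
white_box [([193.9, 471.2], 0.85)]
bottle_white [([219.6, 354.1], 0.59)]
vial_red [([208.1, 215.2], 0.54)]
dish [([226.8, 331.0], 0.75), ([135.1, 349.3], 0.44)]
{'clock': 1.3, 'qpos': array([ 1.2325,  0.6149, -0.0126,  1.4234,  0.0081,  1.1034, -0.0404]), 'qvel': array([-0.0009, -0.0005,  0.0009,  0.0005, -0.0014,  0.0001, -0.0023]), 'effort': array([  0.0001, -46.9105,   0.2589, -17.1341,   0.0101,   0.0017,
         0.    ]), 'ee_pos': array([ 0.1994, -0.6186,  0.2313]), 'tool_rot': array([-0.    ,  0.9879,  0.1553,  0.    ]), 'contact_force': array([ 0.6347, -0.6152, -0.3851]), 'torque': array([-0.0084, -0.0353,  0.0274]), 'grasp_force': 0.0, 'opening': 0.08545663186477907}
```

View images.

View pics/scene0.png

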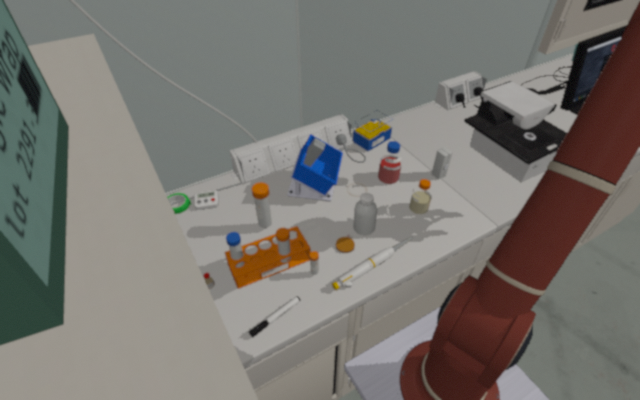

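View pics/top0.png

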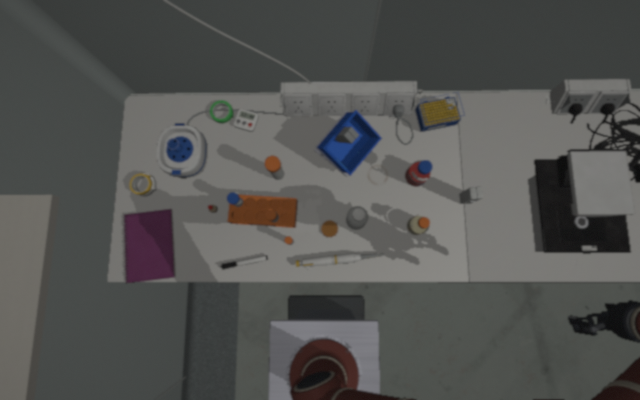

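```bash
cat > h.py <<'E'
import cv2,numpy as np
from scipy.spatial.transform import Rotation as R
from scipy.optimize import least_squares
np.set_printoptions(precision=4,suppress=True)
C={"scene":(403.7474,324.5116,198.5009,[-0.149,0.3905,0.8542],[-0.4572,-0.19,0.3397,0.7996]),
   "top":(391.2197,321.2089,192.5338,[0.3075,-0.0171,1.2006],[-0.7031,-0.0716,0.0586,0.705])}
def proj(c,P):
    f,cx,cy,t,q=C[c]; p=R.from_quat(q,scalar_first=True).inv().apply(np.atleast_2d(P)-t)
    return np.c_[cx-f*p[:,0]/p[:,2], cy+f*p[:,1]/p[:,2]]   # u,v
def onplane(c,u,v,z):
    f,cx,cy,t,q=C[c]; d=R.from_quat(q,scalar_first=True).apply([(u-cx)/f,-(v-cy)/f,-1]); t=np.array(t)
    return t+d*(z-t[2])/d[2]
def hullc(c,P):
    h=cv2.convexHull(proj(c,P).astype(np.float32)*64); m=cv2.moments(h); return np.array([m["m10"],m["m01"]])/m["m00"]/64
def cyl(r,h,n=40):
    a=np.linspace(0,2*np.pi,n); return np.r_[np.c_[r*np.cos(a),r*np.sin(a),0*a],np.c_[r*np.cos(a),r*np.sin(a),0*a+h]]
def mask(img,col):
    h=cv2.cvtColor(img,cv2.COLOR_BGR2HSV)
    lo,hi={"blue":((98,110,50),(125,255,255)),"orange":((5,140,90),(18,255,255))}[col]
    return cv2.inRange(h,lo,hi)
def crateR(psi): return R.from_euler("z",psi)*R.from_euler("y",-np.pi/6)
E
python3 - <<'E'
from h import *
I={c:cv2.imread(f"pics/{c}0.png") for c in C}
for c in C:
  for col in ["blue","orange"]:
    n,l,s,ce=cv2.connectedComponentsWithStats(mask(I[c],col))
    print(c,col,[(s[i][4],ce[i].round(1).tolist()) for i in range(1,n) if s[i][4]>12])
a=cv2.resize(I["scene"][120:200,270:350],None,fx=5,fy=5,interpolation=2)
b=cv2.resize(I["top"][100:180,310:390],None,fx=5,fy=5,interpolation=2)
cv2.imwrite("pics/crate.png",np.clip(np.hstack([a,b])*1.3,0,255).astype(np.uint8))
a=cv2.resize(I["scene"][140:240,340:460],None,fx=3.3,fy=3.3,interpolation=2)
b=cv2.resize(I["scene"][180:280,220:340],None,fx=3.3,fy=3.3,interpolation=2)
cv2.imwrite("pics/obj.png",np.hstack([a,b]))
E
```

```text
scene blue [(np.int32(249), [368.9, 139.6]), (np.int32(1539), [318.5, 168.1]), (np.int32(106), [393.2, 146.8]), (np.int32(141), [233.0, 238.6])]
scene orange [(np.int32(83), [424.5, 183.7]), (np.int32(219), [260.1, 190.2]), (np.int32(2164), [269.5, 257.3]), (np.int32(198), [344.8, 244.4]), (np.int32(24), [490.0, 318.5]), (np.int32(21), [528.9, 320.0]), (np.int32(22), [519.2, 322.3]), (np.int32(23), [521.3, 329.1]), (np.int32(14), [426.0, 346.5]), (np.int32(20), [491.6, 395.3])]
top blue [(np.int32(1899), [349.7, 142.8]), (np.int32(19), [451.3, 123.0]), (np.int32(469), [179.3, 148.8]), (np.int32(122), [424.5, 166.6]), (np.int32(21), [176.0, 172.0]), (np.int32(91), [232.6, 198.1])]
top orange [(np.int32(164), [272.4, 163.6]), (np.int32(1547), [264.0, 210.6]), (np.int32(80), [423.3, 222.4]), (np.int32(114), [329.0, 230.0]), (np.int32(30), [288.0, 239.7])]
```

View pics/crate.png

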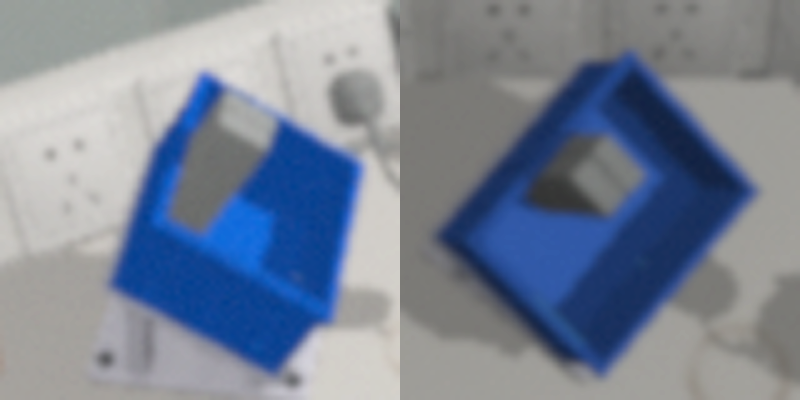

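View pics/obj.png

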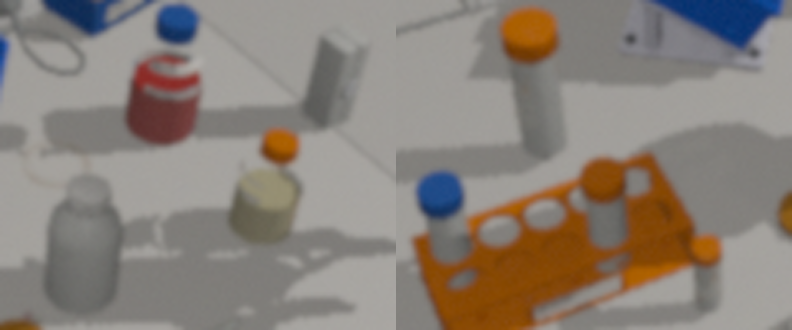

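```bash
cat > m.py <<'E'
from h import *
I={c:cv2.imread(f"pics/{c}0.png") for c in C}
def cent(c,col,u,v,rad):
    m=mask(I[c],col); y,x=np.indices(m.shape); m[(x-u)**2+(y-v)**2>rad**2]=0
    n,l,s,ce=cv2.connectedComponentsWithStats(m); i=1+np.argmax(s[1:,4]); return ce[i]
def fit(name,r,h,z,cs):
    def f(p): return np.concatenate([hullc(c,cyl(r,h)+p)-cs[c] for c in cs])
    s=least_squares(f,[.55,0,z]); g=least_squares(lambda p:f([p[0],p[1],z]),[.55,0])
    print(name,"free",s.x,"expect z",z,"res",np.abs(s.fun).max().round(2),"| fixed z",g.x,np.abs(g.fun).max().round(2)); return g.x
fit("bb",.0195,.017,.118,{"scene":cent("scene","blue",393,147,12),"top":cent("top","blue",424.5,166.6,12)})
fit("bo",.016,.013,.092,{"scene":cent("scene","orange",424.5,183.7,12),"top":cent("top","orange",423,222,12)})
fit("tb",.017,.016,.104,{"scene":cent("scene","blue",233,238,12),"top":cent("top","blue",232.6,198,12)})
# crate
pts=[("top",1,-1,355.6,110.4),("top",-1,-1,381.4,138),("top",-1,1,350.6,175.2),("top",1,1,317.2,147.6),
     ("scene",1,-1,310.6,134.4),("scene",-1,-1,342.4,153),("scene",-1,1,335.6,184.4)]
def fc(p,z=None):
    o=np.array([p[0],p[1],p[2] if z is None else z]); Rc=crateR(p[3])
    return np.concatenate([proj(c,o+Rc.apply([.06*a,.075*b,.06]))[0]-[u,v] for c,a,b,u,v in pts])
s=least_squares(fc,[.6,0,.059,.8]); print("crate free",s.x,s.fun.round(1))
s=least_squares(lambda p:fc(p,.059),s.x); print("crate z=.059",s.x,s.fun.round(1))
o=np.r_[s.x[:2],.059]; Rc=crateR(s.x[3])
for c in C: # grey box top check
    print(c,"box top centre px",proj(c,o+Rc.apply([.034,0,.097])),"rim++",proj(c,o+Rc.apply([.06,.075,.06])))
# orange tube via rack: rack top corners
# bystanders rough, and bases
for n,c,u,v,z in [("white bottle","scene",367,200,.115),("white bottle","top",356,214,.118),("white box","top",473,192,.09),("tall tube cap","scene",260.1,190,.15),("tall tube cap","top",272.4,163,.15),("vial","top",213,209,.04),("dish","top",329,229,.01),("small tube","top",288,239.7,.07),("torange cap","scene",282.8,235,.118),("tob","top",271,216,.118)]:
    print(n,c,onplane(c,u,v,z))
a=cv2.resize(I["scene"][200:290,210:330],None,fx=6.6,fy=6.6,interpolation=2)
b=cv2.resize(I["top"][150:250,205:305],None,fx=5,fy=5,interpolation=2)
cv2.imwrite("pics/rackS.png",a); cv2.imwrite("pics/rackT.png",np.clip(b*1.3,0,255).astype(np.uint8))
E
python3 m.py
```

```text
bb free [ 0.5818 -0.2881  0.1157] expect z 0.118 res 0.27 | fixed z [ 0.5806 -0.2871] 0.33
bo free [ 0.4271 -0.2832  0.0916] expect z 0.092 res 0.4 | fixed z [ 0.427  -0.2834] 0.52
tb free [0.497  0.255  0.1036] expect z 0.104 res 0.43 | fixed z [0.4964 0.2551] 0.43
crate free [ 0.6765 -0.0626  0.0571  0.8655] [-0.7 -1.  -0.9  0.3 -2.2  0.6  3.8  0.3 -0.8 -0.8  0.5  0.   0.1  0.5]
crate z=.059 [ 0.6757 -0.0622  0.0571  0.865 ] [-0.8 -1.  -1.   0.4 -2.3  0.8  3.7  0.4 -0.7 -1.1  0.6 -0.2  0.1  0.2]
scene box top centre px [[318.6579 144.2254]] rim++ [[299.27   164.1629]]
top box top centre px [[349.4853 135.2105]] rim++ [[320.8864 147.9721]]
white bottle scene [ 0.4419 -0.0947  0.115 ]
white bottle top [ 0.4483 -0.094   0.118 ]
white box top [ 0.5143 -0.4321  0.09  ]
tall tube cap scene [0.5816 0.1434 0.15  ]
tall tube cap top [0.5876 0.1377 0.15  ]
vial top [0.4751 0.3301 0.04  ]
dish top [ 0.4167 -0.0188  0.01  ]
small tube top [0.3807 0.0995 0.07  ]
torange cap scene [0.4426 0.1502 0.118 ]
tob top [0.4435 0.143  0.118 ]
```

View pics/rackS.png

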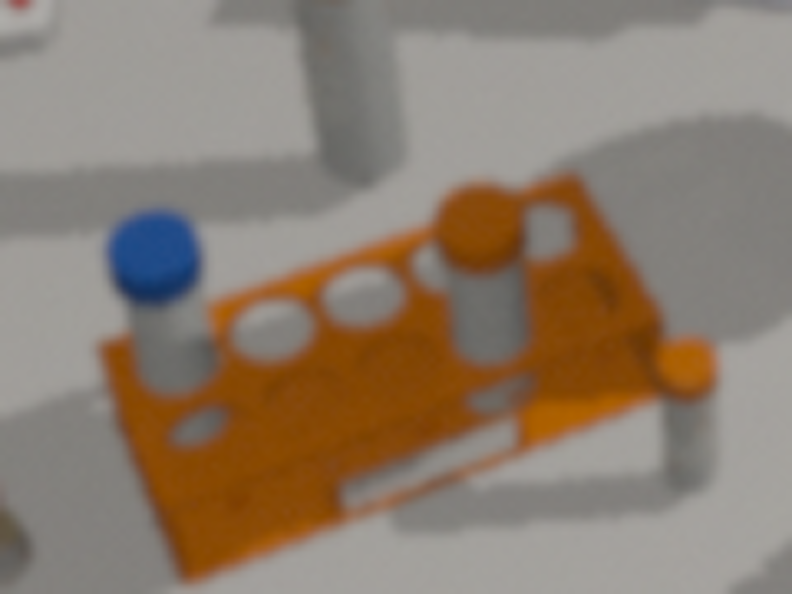

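View pics/rackT.png

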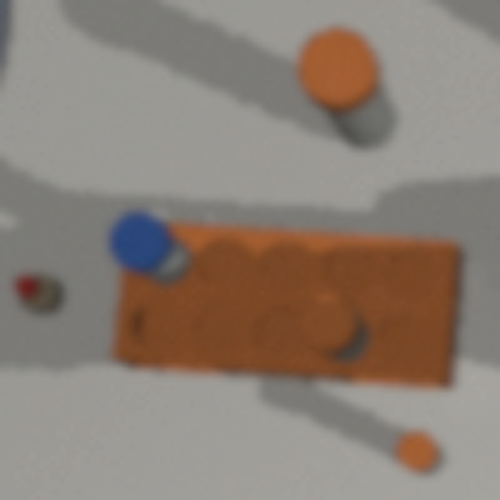

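```bash
cat > m2.py <<'E'
from h import *
from scipy.optimize import minimize
I={c:cv2.imread(f"pics/{c}0.png") for c in C}
S=8;H={}
for c,(u,v) in {"scene":(318,168),"top":(350,143)}.items():
    m=mask(I[c],"blue"); n,l,s,ce=cv2.connectedComponentsWithStats(m); i=l[min(range(v-15,v+15),key=lambda k:0 if l[k,u] and s[l[k,u]][4]>1000 else 1),u]
    y,x=np.nonzero(l==i); print(c,len(x)); H[c]=cv2.convexHull(np.c_[x,y].astype(np.float32))
def ras(h,off):
    m=np.zeros((100*S,100*S),np.uint8); cv2.fillConvexPoly(m,((h-off)*S+S/2).round().astype(np.int32),1); return m
B=np.array([[a*.06,b*.075,.06] for a in(-1,1) for b in(-1,1)]+[[a*.057,b*.072,-.004] for a in(-1,1) for b in(-1,1)])
off={"scene":(270,110),"top":(300,95)}; M={c:ras(H[c].reshape(-1,2),off[c]) for c in H}
for c in M: M[c]=cv2.dilate(M[c],np.ones((S,S)))   # half-pixel edge of pixel-centre hull
def cost(p,r=False):
    o=np.array([p[0],p[1],.059]); P=o+crateR(p[2]).apply(B); t=[]
    for c in M:
        m=ras(cv2.convexHull(proj(c,P).astype(np.float32)).reshape(-1,2),off[c]); t.append((m&M[c]).sum()/(m|M[c]).sum())
    return t if r else -sum(t)
best=min((minimize(cost,[.676,-.062,q],method="Nelder-Mead",options=dict(initial_simplex=[[.676,-.062,q],[.681,-.062,q],[.676,-.057,q],[.676,-.062,q+.06]])) for q in(.8,.865,.95)),key=lambda s:s.fun)
print("crate",best.x,cost(best.x,True))
def ff(p,cs): return np.concatenate([hullc(c,cyl(.017,.016)+[p[0],p[1],p[2]])-cs[c] for c in cs])
cs={"scene":np.array([481/6.6+210-.5,228/6.6+200-.5]),"top":np.array([331/5+204.5,325/5+149.5])}
s=least_squares(ff,[.44,.15,.1],args=(cs,)); print("to",s.x,s.fun)
tb=np.array([.4964,.2551])
for y in(-.02,-.04,-.06,-.08,-.1): # rack prediction
    print(y, tb+R.from_euler("z",y).apply([-.04,-.111,0])[:2])
for n,c in[((135,225),"top"),((460,243),"top"),((120,360),"top"),((452,386),"top")]: print(onplane(c,n[0]/5+204.5,n[1]/5+149.5,.052))
E
python3 m2.py
```

```text
scene 1539
top 1899
crate [ 0.6765 -0.0655  0.8744] [np.float64(0.9626051800958372), np.float64(0.9515588190903662)]
to [0.4499 0.1463 0.1034] [ 0.696   0.1868 -0.5005 -0.4957]
-0.02 [0.4542 0.1449]
-0.04 [0.452  0.1458]
-0.06 [0.4498 0.1467]
-0.08 [0.4477 0.1477]
-0.1 [0.4455 0.1486]
[0.517  0.2729 0.052 ]
[0.5052 0.0777 0.052 ]
[0.4358 0.2785 0.052 ]
[0.4199 0.0815 0.052 ]
```

Emit:
apply_moves(
  series=[0,0,0.12,0.023,0.034,-0.004,0,0,0,0.24,0.046,0.067,-0.008,0,0,0,0.36,0.068,0.101,-0.012,0,0,0,0.48,0.091,0.134,-0.016,0,0,0,0.6,0.114,0.168,-0.02,0,0,0,0.72,0.137,0.202,-0.024,0,0,0,0.84,0.16,0.235,-0.028,0,0,0,0.96,0.182,0.269,-0.032,0,0,0,1.08,0.205,0.302,-0.036,0,0,0,1.2,0.228,0.336,-0.04,0],
  squeeze=45,
)

```text
clock: 2.13
ee_pos: [0.4283, -0.2814, 0.1916]
tool_rot: [0.001, 0.726, 0.688, -0.0]
contact_force: [-0.1, 0.2, -0.3]
opening: 0.0856
grasp_force: 0.0
```

Emit:
apply_moves(
  series=[0,0,0.12,0,0,0,0,0,0,0.24,0,0,0,0,0,0,0.36,0,0,0,0,0,0,0.48,0,0,0,0,0,0,0.6,0,0,-0.005,0,0,0,0.72,0,0,-0.01,0,0,0,0.84,0,0,-0.02,0,0,0,0.924,0,0,-0.03,0,0,0,0.924,0,0,-0.04,0,0,0,0.924,0,0,-0.05,0],
)

```text
clock: 2.97
ee_pos: [0.4274, -0.283, 0.1407]
tool_rot: [0.0, 0.347, 0.938, -0.0]
contact_force: [-0.2, -0.0, 0.0]
opening: 0.0852
grasp_force: 0.0
```

Emit:
apply_moves(
  series=[0,0,0,0,0,-0.012,0,0,0,0,0,0,-0.024,0,0,0,0,0,0,-0.036,0,0,0,0,0,0,-0.048,0,0,0,0,0,0,-0.052,0,0,0,0,0,0,-0.052,0.5,0,0,0,0,0,-0.052,1,0,0,0,0,0,-0.052,1,0,0,0,0,0,-0.052,1,0,0,0,0,0,-0.052,1],
)

```text
clock: 3.8
ee_pos: [0.4282, -0.2829, 0.0903]
tool_rot: [0.001, 0.346, 0.938, -0.0]
contact_force: [-0.8, -0.5, 1.9]
opening: 0.0302
grasp_force: 44.2
```

```bash
cat > p.py <<'E'
from h import *
O=np.array([.6765,-.0645,.059]); PSI=.87; Rc=crateR(PSI)
def tcp(foot_mm,L,extra=0): return O+Rc.apply(np.array(foot_mm)/1000+[0,0,L+extra])
if __name__=="__main__":
    print("axes\n",Rc.as_matrix().T)
    for n,f,L in [("bo",(-21,36,1),.0893),("bb",(-16.5,-32,1),.114)]:
        for e in(0,.015,.08): print(n,e,tcp(f,L,e))
E
python3 p.py
```

```text
axes
 [[ 0.5584  0.6619  0.5   ]
 [-0.7643  0.6448  0.    ]
 [-0.3224 -0.3822  0.866 ]]
bo 0 [ 0.6081 -0.0897  0.1267]
bo 0.015 [ 0.6033 -0.0954  0.1397]
bo 0.08 [ 0.5824 -0.1203  0.196 ]
bb 0 [ 0.6547 -0.14    0.1503]
bb 0.015 [ 0.6498 -0.1457  0.1633]
bb 0.08 [ 0.6289 -0.1706  0.2196]
```

Emit:
apply_moves(
  series=[0,0,0,0,0,0.008,1,0,0,0,0,0,0.02,1,0,0,0,0,0,0.035,1,0,0,0,0,0,0.052,1,0,0,0,0,0,0.07,1,0,0,0,0,0,0.09,1,0,0,0,0,0,0.11,1,0,0,0,0,0,0.13,1,0,0,0,0,0,0.15,1,0,0,0,0,0,0.16,1],
)

```text
clock: 4.63
ee_pos: [0.428, -0.2827, 0.2519]
tool_rot: [0.002, 0.346, 0.938, -0.0]
contact_force: [0.1, -0.7, -1.8]
opening: 0.0298
grasp_force: 44.6
```

Emit:
apply_moves(
  series=[0.04,-0.034,0,0.008,0.008,-0.002,1,0.08,-0.068,0,0.022,0.023,-0.006,1,0.12,-0.101,0,0.04,0.042,-0.01,1,0.16,-0.135,0,0.06,0.063,-0.015,1,0.2,-0.169,0,0.082,0.086,-0.02,1,0.24,-0.203,0,0.104,0.109,-0.025,1,0.28,-0.236,0,0.124,0.13,-0.03,1,0.32,-0.27,0,0.14,0.147,-0.034,1,0.36,-0.304,0,0.15,0.157,-0.037,1,0.4,-0.3376,0,0.155,0.162,-0.039,1],
)

```text
clock: 5.47
ee_pos: [0.5828, -0.1178, 0.2102]
tool_rot: [0.088, 0.332, 0.907, 0.245]
contact_force: [-1.0, 0.5, -2.1]
opening: 0.0299
grasp_force: 44.7
```

Emit:
apply_moves(
  series=[0,0,0,0.003,0.003,-0.008,1,0,0,0,0.006,0.007,-0.017,1,0,0,0,0.009,0.011,-0.026,1,0,0,0,0.012,0.014,-0.034,1,0,0,0,0.015,0.017,-0.042,1,0,0,0,0.017,0.02,-0.05,1,0,0,0,0.019,0.023,-0.058,1,0,0,0,0.021,0.025,-0.066,1,0,0,0,0.021,0.025,-0.07,1,0,0,0,0.021,0.025,-0.07,1],
)

```text
clock: 6.3
ee_pos: [0.6028, -0.0955, 0.1389]
tool_rot: [0.087, 0.334, 0.907, 0.243]
contact_force: [-0.6, 0.0, -2.5]
opening: 0.0298
grasp_force: 44.9
```

Run:
```python
from station import robot
import cv2,numpy as np
for c,(r,k) in {"scene":(110,275),"top":(95,310)}.items():
    s=robot.snapshot(c); im=s["image"]; cv2.imwrite(f"pics/{c}1.png",im)
    o=cv2.resize(im[r:r+100,k:k+100],None,fx=4,fy=4,interpolation=2)
    A=o if c=="scene" else np.hstack([A,o])
cv2.imwrite("pics/v1.png",np.clip(A*1.3,0,255).astype(np.uint8)); o=robot.observe(); print(o["ee_pos"],o["contact_force"],o["qpos"])
```

```text
[ 0.60348966 -0.09587978  0.14022622] [ 0.04683941 -0.28529975 -2.17847028] [ 0.84859706  0.75719391 -0.80180065  1.85021685  0.10032633  0.47109988
  1.04855534]
```

View pics/v1.png

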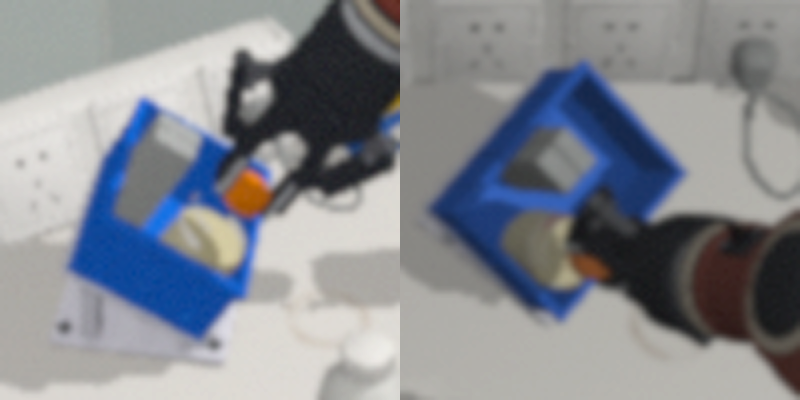

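Emit:
apply_moves(
  series=[0,0,0,-0.0006,-0.0007,-0.0005,1,0,0,0,-0.0011,-0.0013,-0.001,1,0,0,0,-0.0017,-0.002,-0.0015,1,0,0,0,-0.0022,-0.0026,-0.002,1,0,0,0,-0.0028,-0.0033,-0.0025,1,0,0,0,-0.0034,-0.004,-0.003,1,0,0,0,-0.0034,-0.004,-0.003,1,0,0,0,-0.0034,-0.004,-0.003,1,0,0,0,-0.0034,-0.004,-0.003,1,0,0,0,-0.0034,-0.004,-0.003,1],
)

```text
clock: 7.23
ee_pos: [0.6003, -0.0995, 0.1376]
tool_rot: [0.089, 0.334, 0.906, 0.243]
contact_force: [0.3, -0.1, -1.0]
opening: 0.0298
grasp_force: 44.9
```

Emit:
apply_moves(
  series=[0,0,0,-0.0003,-0.0003,-0.0003,1,0,0,0,-0.0006,-0.0007,-0.0005,1,0,0,0,-0.0008,-0.001,-0.0008,1,0,0,0,-0.0011,-0.0013,-0.001,1,0,0,0,-0.0014,-0.0017,-0.0013,1,0,0,0,-0.0017,-0.002,-0.0015,1,0,0,0,-0.0017,-0.002,-0.0015,1,0,0,0,-0.0017,-0.002,-0.0015,1,0,0,0,-0.0017,-0.002,-0.0015,1,0,0,0,-0.0017,-0.002,-0.0015,1],
)

```text
clock: 8.07
ee_pos: [0.6, -0.1002, 0.1374]
tool_rot: [0.09, 0.333, 0.906, 0.245]
contact_force: [3.0, 4.3, 4.2]
opening: 0.03
grasp_force: 45.3
```

Emit:
apply_moves(
  series=[0,0,0,-0.0003,-0.0003,-0.0003,1,0,0,0,-0.0006,-0.0007,-0.0005,1,0,0,0,-0.0008,-0.001,-0.0008,1,0,0,0,-0.0011,-0.0013,-0.001,1,0,0,0,-0.0011,-0.0013,-0.001,1,0,0,0,-0.0011,-0.0013,-0.001,1,0,0,0,-0.0011,-0.0013,-0.001,1,0,0,0,-0.0011,-0.0013,-0.001,1,0,0,0,-0.0011,-0.0013,-0.001,1,0,0,0,-0.0011,-0.0013,-0.001,1],
)

```text
clock: 8.9
ee_pos: [0.5999, -0.1005, 0.1373]
tool_rot: [0.091, 0.333, 0.906, 0.245]
contact_force: [3.7, 6.0, 6.2]
opening: 0.0297
grasp_force: 45.4
```

Emit:
apply_moves(
  series=[0,0,0,0.0013,0.0015,0.001,1,0,0,0,0.0025,0.003,0.0022,1,0,0,0,0.0019,0.0035,0.0022,1,0,0,0,0.0014,0.0039,0.0022,1,0,0,0,0.0008,0.0043,0.0022,1,0,0,0,0.0002,0.0049,0.0022,1,0,0,0,0.0002,0.0049,0.0022,1,0,0,0,0.0002,0.0049,0.0022,1,0,0,0,0.0002,0.0049,0.0022,1,0,0,0,0.0002,0.0049,0.0022,1],
)

```text
clock: 9.73
ee_pos: [0.5984, -0.0986, 0.1374]
tool_rot: [0.09, 0.334, 0.906, 0.243]
contact_force: [4.4, 2.1, 2.8]
opening: 0.0302
grasp_force: 45.2
```

Emit:
apply_moves(
  series=[0,0,0,-0.0003,0.0002,0,1,0,0,0,-0.0006,0.0005,0,1,0,0,0,-0.0009,0.0008,0,1,0,0,0,-0.0012,0.001,0,1,0,0,0,-0.0015,0.0013,0,1,0,0,0,-0.0015,0.0013,0,1,0,0,0,-0.0015,0.0013,0,1,0,0,0,-0.0015,0.0013,0,1,0,0,0,-0.0015,0.0013,0,1,0,0,0,-0.0015,0.0013,0,1],
)

```text
clock: 10.57
ee_pos: [0.5975, -0.0978, 0.1375]
tool_rot: [0.09, 0.334, 0.906, 0.243]
contact_force: [6.4, 1.3, 2.3]
opening: 0.0301
grasp_force: 45.2
```

Emit:
apply_moves(
  series=[0,0,0,-0.0003,0.0002,0,1,0,0,0,-0.0006,0.0005,0,1,0,0,0,-0.0009,0.0008,0,1,0,0,0,-0.0012,0.001,0,1,0,0,0,-0.0015,0.0013,0,1,0,0,0,-0.0015,0.0013,0,1,0,0,0,-0.0015,0.0013,0,1,0,0,0,-0.0015,0.0013,0,1,0,0,0,-0.0015,0.0013,0,1,0,0,0,-0.0015,0.0013,0,1],
)

```text
clock: 11.4
ee_pos: [0.5962, -0.0968, 0.1374]
tool_rot: [0.091, 0.334, 0.906, 0.243]
contact_force: [5.5, 2.5, 2.4]
opening: 0.0306
grasp_force: 45.1
```

Emit:
apply_moves(
  series=[0,0,0,0.0025,-0.0007,0.0006,1,0,0,0,0.0052,-0.0015,0.0012,1,0,0,0,0.006,-0.0006,-0.0008,1,0,0,0,0.0069,0.0004,-0.003,1,0,0,0,0.0078,0.0015,-0.0054,1,0,0,0,0.0087,0.0026,-0.0078,1,0,0,0,0.0094,0.0035,-0.0098,1,0,0,0,0.0099,0.004,-0.011,1,0,0,0,0.0102,0.0044,-0.0118,1,0,0,0,0.0104,0.0046,-0.0124,1],
)

```text
clock: 12.23
ee_pos: [0.6042, -0.0916, 0.1238]
tool_rot: [0.088, 0.334, 0.907, 0.242]
contact_force: [-1.4, -2.7, 2.5]
opening: 0.03
grasp_force: 45.5
```

Emit:
apply_moves(
  series=[0,0,0,0.0002,0.0002,-0.0004,1,0,0,0,0.0004,0.0004,-0.0009,1,0,0,0,0.0006,0.0007,-0.0013,1,0,0,0,0.0006,0.0008,-0.0017,1,0,0,0,0.0008,0.001,-0.0022,1,0,0,0,0.001,0.0011,-0.0026,1,0,0,0,0.001,0.0011,-0.0026,1,0,0,0,0.001,0.0011,-0.0026,1,0,0,0,0.001,0.0011,-0.0026,1,0,0,0,0.001,0.0011,-0.0026,1],
)

```text
clock: 13.07
ee_pos: [0.605, -0.0922, 0.1237]
tool_rot: [0.089, 0.335, 0.907, 0.242]
contact_force: [-10.7, -8.7, 16.2]
opening: 0.0301
grasp_force: 47.3
```

Emit:
apply_moves(
  series=[0,0,0,-0.0006,-0.0008,0.0017,1,0,0,0,-0.0006,-0.0008,0.0017,0.8,0,0,0,-0.0006,-0.0008,0.0017,0.5,0,0,0,-0.0006,-0.0008,0.0017,0.3,0,0,0,-0.0006,-0.0008,0.0017,0.1,0,0,0,-0.0006,-0.0008,0.0017,0,0,0,0,-0.003,-0.0035,0.008,0,0,0,0,-0.0064,-0.0076,0.0173,0,0,0,0,-0.0129,-0.0153,0.0346,0,0,0,0,-0.021,-0.025,0.056,0],
)

```text
clock: 13.9
ee_pos: [0.584, -0.1142, 0.1784]
tool_rot: [0.087, 0.333, 0.907, 0.244]
contact_force: [-0.0, -0.0, 0.8]
opening: 0.0851
grasp_force: 0.0
```

Run:
```python
from station import robot
import cv2,numpy as np
for c,(r,k) in {"scene":(110,275),"top":(95,310)}.items():
    s=robot.snapshot(c); im=s["image"]; cv2.imwrite(f"pics/{c}2.png",im)
    o=cv2.resize(im[r:r+100,k:k+100],None,fx=4,fy=4,interpolation=2)
    A=o if c=="scene" else np.hstack([A,o])
cv2.imwrite("pics/v2.png",np.clip(A*1.3,0,255).astype(np.uint8)); o=robot.observe(); print(o["ee_pos"],o["contact_force"],o["qpos"],o["tool_rot"])
```

```text
[ 0.58622631 -0.11743883  0.18154751] [ 0.36134441 -0.34517139  0.18146098] [ 0.93783409  0.69836651 -0.8606624   1.83897897  0.07437779  0.55762312
  1.07838581] [0.09187228 0.33481954 0.90587909 0.24256635]
```

View pics/v2.png

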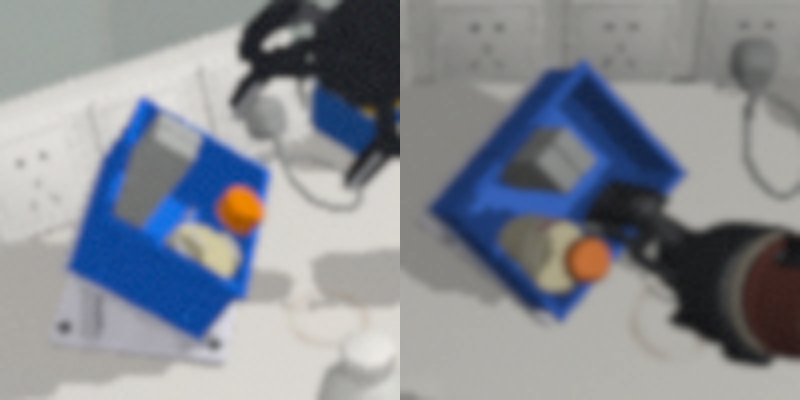

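Emit:
apply_moves(
  series=[-0.02,0.017,0,0,-0.01,0.008,0,-0.06,0.051,0,0,-0.03,0.018,0,-0.1,0.084,0,0,-0.052,0.025,0,-0.15,0.127,0,-0.001,-0.075,0.028,0,-0.2,0.169,0,-0.002,-0.097,0.028,0,-0.25,0.211,0,-0.003,-0.12,0.026,0,-0.3,0.253,0,-0.004,-0.14,0.024,0,-0.35,0.295,0,-0.005,-0.156,0.022,0,-0.39,0.329,0,-0.005,-0.166,0.02,0,-0.4,0.3376,0,-0.005,-0.17,0.0185,0],
)

```text
clock: 14.83
ee_pos: [0.5808, -0.284, 0.1964]
tool_rot: [0.0, 0.345, 0.939, -0.0]
contact_force: [0.7, 0.1, 0.1]
opening: 0.085
grasp_force: 0.0
```

Emit:
apply_moves(
  series=[0,0,0,0,0,-0.005,0,0,0,0,0,0,-0.015,0,0,0,0,0,0,-0.03,0,0,0,0,0,0,-0.045,0,0,0,0,0,0,-0.06,0,0,0,0,0,0,-0.07,0,0,0,0,0,0,-0.078,0,0,0,0,0,0,-0.083,0,0,0,0,0,0,-0.085,0,0,0,0,0,0,-0.085,0],
)

```text
clock: 15.67
ee_pos: [0.5798, -0.2847, 0.1113]
tool_rot: [-0.0, 0.346, 0.938, 0.0]
contact_force: [0.3, 0.4, 0.9]
opening: 0.0855
grasp_force: 0.0
```

Emit:
apply_moves(
  series=[0,0,0,0,0,0,0.3,0,0,0,0,0,0,0.6,0,0,0,0,0,0,1,0,0,0,0,0,0,1,0,0,0,0,0,0,1,0,0,0,0,0,0,1,0,0,0,0,0,0,1,0,0,0,0,0,0.003,1,0,0,0,0,0,0.01,1,0,0,0,0,0,0.02,1],
  squeeze=65,
)

```text
clock: 16.5
ee_pos: [0.5774, -0.284, 0.1293]
tool_rot: [-0.004, 0.345, 0.938, -0.0]
contact_force: [0.4, -0.2, -5.1]
opening: 0.0369
grasp_force: 65.6
```

Emit:
apply_moves(
  series=[0,0,0,0,0,0.01,1,0,0,0,0,0,0.022,1,0,0,0,0,0,0.037,1,0,0,0,0,0,0.054,1,0,0,0,0,0,0.072,1,0,0,0,0,0,0.09,1,0,0,0,0,0,0.107,1,0,0,0,0,0,0.12,1,0,0,0,0,0,0.128,1,0,0,0,0,0,0.13,1],
)

```text
clock: 17.33
ee_pos: [0.5807, -0.2846, 0.2641]
tool_rot: [0.002, 0.345, 0.938, -0.0]
contact_force: [0.8, 0.0, -5.5]
opening: 0.0365
grasp_force: 65.7
```

```bash
python3 -c "
from station import robot
robot.snapshot('top')
o=robot.observe(); print(o['ee_pos'],o['contact_force'],o['qpos'],o['tool_rot'])"
```

```text
[ 0.58026929 -0.28458339  0.26313982] [ 0.98246539 -0.253109   -4.9030552 ] [ 0.72875185  0.63490618 -0.56038134  1.37943193  0.34245297  1.22145154
  1.00557838] [ 1.20404651e-03  3.45498749e-01  9.38418437e-01 -3.57853068e-05]
```

Emit:
apply_moves(
  series=[0.04,-0.034,0,0.002,0.004,0,1,0.08,-0.068,0,0.006,0.014,-0.001,1,0.12,-0.101,0,0.012,0.028,-0.003,1,0.16,-0.135,0,0.019,0.044,-0.006,1,0.2,-0.169,0,0.026,0.061,-0.01,1,0.24,-0.203,0,0.033,0.078,-0.015,1,0.28,-0.236,0,0.039,0.093,-0.02,1,0.32,-0.27,0,0.044,0.104,-0.024,1,0.36,-0.304,0,0.046,0.111,-0.027,1,0.4,-0.3376,0,0.047,0.114,-0.028,1],
)

```text
clock: 18.22
ee_pos: [0.6247, -0.1696, 0.2312]
tool_rot: [0.086, 0.332, 0.907, 0.243]
contact_force: [-3.9, -3.7, -7.9]
opening: 0.0368
grasp_force: 66.4
```

```bash
python3 -c "
from station import robot
import numpy as np
robot.snapshot('top')
o=robot.observe(); print(o['ee_pos'],o['contact_force'],o['qpos'],o['tool_rot'])
from p import *
print('mine',Rc.inv().apply(o['ee_pos']-O)*1000, 'rot', (Rc.inv()*R.from_quat(o['tool_rot'],scalar_first=True)).as_matrix())"
```

```text
[ 0.62282885 -0.17301037  0.22861696] [-2.02944358 -2.27206492 -8.29488839] [ 0.94301679  0.7074247  -0.8291909   1.61204599  0.0306586   0.79350221
  1.14844598] [0.08449807 0.33497839 0.90658691 0.24238344]
mine [-16.9895 -28.948  205.6657] rot [[ 0.0086  1.     -0.0044]
 [ 0.9999 -0.0086  0.0057]
 [ 0.0056 -0.0045 -1.    ]]
```

```bash
cat > ob.py <<'E'
from station import robot
from p import *
for i in range(2):
    robot.snapshot('scene'); o=robot.observe()
    print('mine',Rc.inv().apply(o['ee_pos']-O)*1000,'F crate',Rc.inv().apply(o['contact_force']),o['contact_force'],o['torque'],'rot err',((R.from_quat(o['tool_rot'],scalar_first=True).as_matrix())[:,2]@Rc.as_matrix()),o['clock'],o['opening'])
E
python3 ob.py
```

```text
mine [-17.1029 -29.8146 206.2315] F crate [-4.3175 -0.0293 -4.5544] [-0.9203 -1.1363 -6.103 ] [-1.0938  0.9194  0.0158] rot err [-0.0065  0.0043 -1.    ] 18.3167 0.03654333295026536
mine [-14.9437 -30.4253 206.9097] F crate [-2.7148  0.08   -4.7669] [-0.0403  0.0764 -5.4857] [-0.9071  0.8628  0.0185] rot err [-0.0048  0.0022 -1.    ] 18.3667 0.0367730798926043
```

```bash
cat > av.py <<'E'
from station import robot
from p import *
import sys
a=[]
for i in range(int(sys.argv[1])):
    robot.snapshot('top'); o=robot.observe(); a.append(np.r_[o['ee_pos'],o['contact_force']])
a=np.array(a); m=a.mean(0)
print('tcp',m[:3],'mine',Rc.inv().apply(m[:3]-O)*1000,'sd',a[:,:3].std(0)*1000,'F',m[3:],o['opening'],o['clock'],o['tool_rot'])
E
python3 av.py 6
```

```text
tcp [ 0.6269 -0.1709  0.2336] mine [-10.8577 -30.6878 207.8417] sd [0.3938 0.4755 0.5906] F [-0.4642 -0.7371 -5.2026] 0.03673803937462584 18.6667 [0.0886 0.3334 0.9068 0.2425]
```

Emit:
apply_moves(
  series=[0,0,0,-0.0016,-0.0019,-0.0014,1,0,0,0,-0.0032,-0.0038,-0.0028,1,0,0,0,-0.0046,-0.0054,-0.0041,1,0,0,0,-0.0026,-0.003,-0.0095,1,0,0,0,0.0005,0.0006,-0.0178,1,0,0,0,0.004,0.0048,-0.0272,1,0,0,0,0.0076,0.009,-0.0369,1,0,0,0,0.0106,0.0126,-0.045,1,0,0,0,0.0128,0.0152,-0.0509,1,0,0,0,0.0128,0.0152,-0.0509,1],
)

```text
clock: 19.5
ee_pos: [0.6391, -0.1537, 0.1805]
tool_rot: [0.086, 0.333, 0.907, 0.244]
contact_force: [-0.4, 0.3, -5.7]
opening: 0.0367
grasp_force: 66.5
```

```bash
python3 av.py 5
```

```text
tcp [ 0.6398 -0.1554  0.1826] mine [-18.8648 -30.6106 153.5957] sd [0.2581 0.6121 0.6308] F [-0.0937 -0.5    -5.2728] 0.036656469053884595 19.75 [0.089  0.334  0.9063 0.2431]
```

Emit:
apply_moves(
  series=[0,0,0,0.0019,0.0023,-0.0052,1,0,0,0,0.0039,0.0046,-0.0104,1,0,0,0,0.0058,0.0069,-0.0156,1,0,0,0,0.0077,0.0092,-0.0208,1,0,0,0,0.009,0.0107,-0.0242,1,0,0,0,0.01,0.0118,-0.0268,1,0,0,0,0.0108,0.0128,-0.029,1,0,0,0,0.0115,0.0136,-0.0308,1,0,0,0,0.0119,0.0141,-0.032,1,0,0,0,0.0119,0.0141,-0.032,1],
)

```text
clock: 20.58
ee_pos: [0.6515, -0.1413, 0.1504]
tool_rot: [0.088, 0.334, 0.906, 0.243]
contact_force: [0.5, -0.9, -6.4]
opening: 0.0368
grasp_force: 66.6
```

Emit:
apply_moves(
  series=[0,0,0,0.0002,0.0002,-0.0004,1,0,0,0,0.0004,0.0004,-0.0009,1,0,0,0,0.0006,0.0007,-0.0013,1,0,0,0,0.0006,0.0008,-0.0017,1,0,0,0,0.0008,0.001,-0.0022,1,0,0,0,0.001,0.0011,-0.0026,1,0,0,0,0.0011,0.0013,-0.003,1,0,0,0,0.0013,0.0015,-0.0034,1,0,0,0,0.0013,0.0015,-0.0034,1,0,0,0,0.0013,0.0015,-0.0034,1],
)

```text
clock: 21.42
ee_pos: [0.6528, -0.1399, 0.1472]
tool_rot: [0.088, 0.334, 0.906, 0.243]
contact_force: [-0.2, 0.9, -6.2]
opening: 0.0367
grasp_force: 66.6
```

```bash
python3 av.py 2
```

```text
tcp [ 0.6528 -0.1399  0.1472] mine [-19.0281 -30.527  112.8355] sd [0.0047 0.018  0.0071] F [-0.6749  0.2225 -5.4543] 0.03657701592733054 21.5167 [0.0883 0.3338 0.9064 0.2432]
```

Emit:
apply_moves(
  series=[0,0,0,0.0002,0.0002,-0.0004,1,0,0,0,0.0004,0.0004,-0.0009,1,0,0,0,0.0006,0.0007,-0.0013,1,0,0,0,0.0006,0.0008,-0.0017,1,0,0,0,0.0008,0.001,-0.0022,1,0,0,0,0.001,0.0011,-0.0026,1,0,0,0,0.0011,0.0013,-0.003,1,0,0,0,0.0013,0.0015,-0.0034,1,0,0,0,0.0013,0.0015,-0.0034,1,0,0,0,0.0013,0.0015,-0.0034,1],
)

```text
clock: 22.35
ee_pos: [0.6545, -0.1404, 0.1461]
tool_rot: [0.09, 0.334, 0.906, 0.242]
contact_force: [-8.2, -5.4, 9.5]
opening: 0.0368
grasp_force: 68.4
```

```bash
python3 av.py 2
```

```text
tcp [ 0.6545 -0.1404  0.1461] mine [-18.9612 -32.1534 111.5569] sd [0.0066 0.0025 0.0058] F [-7.9941 -5.3793  8.6941] 0.036723496150844206 22.45 [0.0898 0.3344 0.9063 0.2424]
```

Emit:
apply_moves(
  series=[0,0,0,-0.0005,-0.0006,0.0013,1,0,0,0,-0.0005,-0.0006,0.0013,0.8,0,0,0,-0.0005,-0.0006,0.0013,0.5,0,0,0,-0.0005,-0.0006,0.0013,0.3,0,0,0,-0.0005,-0.0006,0.0013,0.1,0,0,0,-0.0005,-0.0006,0.0013,0,0,0,0,-0.003,-0.0035,0.008,0,0,0,0,-0.0064,-0.0076,0.0173,0,0,0,0,-0.0129,-0.0153,0.0346,0,0,0,0,-0.0226,-0.0268,0.0606,0],
)

```text
clock: 23.28
ee_pos: [0.6304, -0.1641, 0.2041]
tool_rot: [0.086, 0.333, 0.907, 0.244]
contact_force: [0.2, -0.1, -0.4]
opening: 0.0855
grasp_force: 0.0
```

```bash
python3 - <<'E'
from station import robot
import cv2,numpy as np
for c,(r,k) in {"scene":(110,275),"top":(95,310)}.items():
    s=robot.snapshot(c); im=s["image"]; cv2.imwrite(f"pics/{c}3.png",im)
    o=cv2.resize(im[r:r+100,k:k+100],None,fx=4,fy=4,interpolation=2)
    A=o if c=="scene" else np.hstack([A,o])
cv2.imwrite("pics/v3.png",np.clip(A*1.3,0,255).astype(np.uint8))
E
python3 av.py 4
```

```text
tcp [ 0.6317 -0.166   0.2055] mine [-18.9435 -31.181  180.1459] sd [0.6155 0.9566 1.3057] F [-0.1823  0.0151 -0.4247] 0.08537204640047233 23.5833 [0.0877 0.3337 0.9065 0.2432]
```

View pics/v3.png

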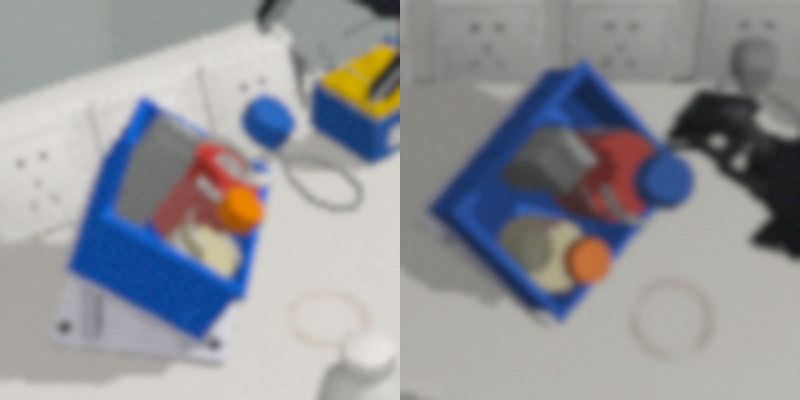

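Emit:
apply_moves(
  series=[-0.02,0.017,0,-0.004,0.002,0.02,0,-0.06,0.051,0,-0.01,0.008,0.045,0,-0.1,0.084,0,-0.02,0.02,0.065,0,-0.15,0.127,0,-0.032,0.036,0.077,0,-0.2,0.169,0,-0.045,0.054,0.083,0,-0.25,0.211,0,-0.058,0.073,0.085,0,-0.3,0.253,0,-0.07,0.09,0.085,0,-0.35,0.295,0,-0.08,0.104,0.085,0,-0.39,0.329,0,-0.087,0.115,0.085,0,-0.4,0.3376,0,-0.09,0.12,0.085,0],
)

```text
clock: 24.42
ee_pos: [0.5408, -0.0399, 0.2893]
tool_rot: [-0.001, 0.342, 0.94, 0.0]
contact_force: [-0.0, 0.5, 0.4]
opening: 0.0855
grasp_force: 0.0
```

Emit:
apply_moves(
  series=[0,0,-0.12,-0.006,0.012,-0.002,0,0,0,-0.24,-0.015,0.032,-0.005,0,0,0,-0.36,-0.026,0.055,-0.01,0,0,0,-0.48,-0.037,0.078,-0.015,0,0,0,-0.6,-0.048,0.101,-0.022,0,0,0,-0.72,-0.059,0.124,-0.03,0,0,0,-0.84,-0.07,0.147,-0.036,0,0,0,-0.96,-0.081,0.169,-0.042,0,0,0,-1.08,-0.088,0.185,-0.047,0,0,0,-1.2,-0.0917,0.1925,-0.05,0],
)

```text
clock: 25.25
ee_pos: [0.4481, 0.1496, 0.2383]
tool_rot: [-0.001, 0.816, 0.578, -0.001]
contact_force: [-0.4, 0.8, 0.6]
opening: 0.0854
grasp_force: 0.0
```

Emit:
apply_moves(
  series=[0,0,-0.12,0,0,0,0,0,0,-0.24,0,0,-0.005,0,0,0,-0.36,0,0,-0.015,0,0,0,-0.371,0,0,-0.03,0,0,0,-0.371,0,0,-0.045,0,0,0,-0.371,0,0,-0.06,0,0,0,-0.371,0,0,-0.075,0,0,0,-0.371,0,0,-0.085,0,0,0,-0.371,0,0,-0.09,0,0,0,-0.371,0,0,-0.09,0],
)

```text
clock: 26.08
ee_pos: [0.4491, 0.1465, 0.1479]
tool_rot: [-0.0, 0.908, 0.419, -0.002]
contact_force: [-0.5, -0.1, 0.3]
opening: 0.0856
grasp_force: 0.0
```

```bash
python3 av.py 6
python3 - <<'E'
from h import *
from p import O,Rc
for cam_pair in [3]:
    I={c:cv2.imread(f"pics/{c}3.png") for c in C}
    for n,col,r,h,L,loc in [("bb","blue",.0195,.017,.118,{"scene":(275+67,110+31),"top":(310+66,95+45)}),("bo","orange",.016,.013,.092,{"scene":(275+60,110+53),"top":(310+47,95+65)})]:
        cs={}
        for c,(u,v) in loc.items():
            m=mask(I[c],col); y,x=np.indices(m.shape); m[(x-u)**2+(y-v)**2>(7.5)**2]=0; yy,xx=np.nonzero(m); cs[c]=np.array([xx.mean(),yy.mean()])
        s=least_squares(lambda p:np.concatenate([hullc(c,O+Rc.apply(cyl(r,h)+p))-cs[c] for c in cs]),[0,0,L])
        print(n,"cap base in my crate frame mm",s.x*1000,"L",L,s.fun)
E
```

```text
tcp [0.4502 0.1473 0.1497] mine [ 59.108  309.5397  70.5602] sd [0.2591 0.1923 0.4562] F [-0.1864  0.4341  0.2252] 0.08566701330011998 26.3833 [0.     0.908  0.419  0.0008]
bb cap base in my crate frame mm [-21.3159 -35.4424 115.2144] L 0.118 [ 0.295  -0.0015 -0.2953 -0.1486]
bo cap base in my crate frame mm [-25.6472  36.7839  90.4434] L 0.092 [ 0.9126  0.1419 -0.6992 -0.503 ]
```

Emit:
apply_moves(
  series=[0,0,0,0,0,-0.012,0,0,0,0,0,0,-0.024,0,0,0,0,0,0,-0.036,0,0,0,0,0,0,-0.045,0,0,0,0,0,0,-0.047,0,0,0,0,0,0,-0.047,0,0,0,0,0,0,-0.047,0.5,0,0,0,0,0,-0.047,1,0,0,0,0,0,-0.047,1,0,0,0,0,0,-0.047,1],
  squeeze=35,
)

```text
clock: 27.22
ee_pos: [0.4501, 0.1474, 0.1029]
tool_rot: [0.0, 0.908, 0.419, 0.001]
contact_force: [0.6, 0.2, 0.3]
opening: 0.0388
grasp_force: 0.0
```

Emit:
apply_moves(
  series=[0,0,0,0,0,0,1,0,0,0,0,0,0.01,1,0,0,0,0,0,0.03,1,0,0,0,0,0,0.052,1,0,0,0,0,0,0.076,1,0,0,0,0,0,0.1,1,0,0,0,0,0,0.125,1,0,0,0,0,0,0.15,1,0,0,0,0,0,0.17,1,0,0,0,0,0,0.18,1],
)

```text
clock: 28.05
ee_pos: [0.4507, 0.1477, 0.2853]
tool_rot: [0.0, 0.908, 0.419, 0.002]
contact_force: [1.2, 0.4, 0.1]
opening: 0.0331
grasp_force: 34.8
```

```bash
python3 av.py 5
python3 - <<'E'
from p import *
for n,f in [("to",(26-2.1,42,0)),("tb",(34.5-2.1,-42,0))]:
    for e in(0,.02,.07,.1): print(n,e,tcp(f,.098,e))
E
```

```text
tcp [0.4501 0.1474 0.2833] mine [125.9552 309.6945 186.2846] sd [0.874  0.4155 1.7346] F [-0.0718 -0.2593 -0.4049] 0.03304470485421566 28.3 [-0.0001  0.9079  0.4191 -0.0011]
to 0 [ 0.6261 -0.059   0.1558]
to 0.02 [ 0.6197 -0.0667  0.1731]
to 0.07 [ 0.6036 -0.0858  0.2164]
to 0.1 [ 0.5939 -0.0973  0.2424]
tb 0 [ 0.6951 -0.1076  0.1601]
tb 0.02 [ 0.6887 -0.1152  0.1774]
tb 0.07 [ 0.6725 -0.1343  0.2207]
tb 0.1 [ 0.6629 -0.1458  0.2467]
```

Emit:
apply_moves(
  series=[0.04,-0.034,0,0.007,-0.012,0,1,0.08,-0.068,0,0.02,-0.034,0,1,0.12,-0.101,0,0.036,-0.062,0,1,0.16,-0.135,0,0.054,-0.092,0,1,0.2,-0.169,0,0.072,-0.123,0,1,0.24,-0.203,0,0.09,-0.153,-0.005,1,0.28,-0.236,0,0.108,-0.184,-0.013,1,0.32,-0.27,0,0.125,-0.213,-0.021,1,0.36,-0.304,0,0.137,-0.233,-0.027,1,0.4,-0.3376,0,0.1438,-0.2447,-0.03,1],
)

```text
clock: 29.13
ee_pos: [0.5938, -0.1019, 0.2494]
tool_rot: [-0.11, 0.878, 0.402, 0.234]
contact_force: [-0.8, 0.7, -0.6]
opening: 0.033
grasp_force: 34.8
```

```bash
python3 av.py 7
```

```text
tcp [ 0.5928 -0.099   0.2504] mine [ 26.083   41.7198 205.8979] sd [0.499  4.4829 2.1486] F [-0.1685  0.0715 -0.3429] 0.03291707222389195 29.4833 [-0.1102  0.8761  0.4067  0.2343]
```

Emit:
apply_moves(
  series=[0,0,0,0.002,0.0024,-0.006,1,0,0,0,0.005,0.006,-0.0146,1,0,0,0,0.0083,0.0099,-0.0239,1,0,0,0,0.0117,0.0139,-0.0335,1,0,0,0,0.015,0.0178,-0.043,1,0,0,0,0.0184,0.0218,-0.0525,1,0,0,0,0.0217,0.0257,-0.062,1,0,0,0,0.0245,0.029,-0.07,1,0,0,0,0.0265,0.0314,-0.0756,1,0,0,0,0.0265,0.0314,-0.0756,1],
)

```text
clock: 30.32
ee_pos: [0.6197, -0.065, 0.1752]
tool_rot: [-0.111, 0.877, 0.405, 0.234]
contact_force: [-0.1, -0.4, 0.4]
opening: 0.0331
grasp_force: 34.8
```

```bash
python3 av.py 4
```

```text
tcp [ 0.6203 -0.0661  0.1768] mine [ 26.4066  41.9438 120.7355] sd [0.1808 0.3599 0.485 ] F [ 0.2317 -0.0562 -0.3219] 0.03311022418967647 30.5167 [-0.1091  0.8771  0.4046  0.2347]
```

Emit:
apply_moves(
  series=[0,0,0,0.0004,0.0006,-0.005,1,0,0,0,0.0017,0.0021,-0.0085,1,0,0,0,0.003,0.0036,-0.0119,1,0,0,0,0.004,0.0047,-0.0145,1,0,0,0,0.0046,0.0055,-0.0162,1,0,0,0,0.0053,0.0063,-0.018,1,0,0,0,0.0057,0.0069,-0.0193,1,0,0,0,0.0063,0.0075,-0.0208,1,0,0,0,0.0066,0.0079,-0.0218,1,0,0,0,0.0066,0.0079,-0.0218,1],
)

```text
clock: 31.35
ee_pos: [0.6265, -0.059, 0.1565]
tool_rot: [-0.109, 0.877, 0.405, 0.235]
contact_force: [-6.1, -3.5, 10.6]
opening: 0.0326
grasp_force: 35.9
```

```bash
python3 av.py 3
```

```text
tcp [ 0.6265 -0.0589  0.1565] mine [24.4846 41.8298 98.4497] sd [0.0101 0.0221 0.0118] F [-5.5741 -3.3327  9.5801] 0.03271901401647107 31.5 [-0.1093  0.8771  0.4048  0.2345]
```

Emit:
apply_moves(
  series=[0,0,0,-0.0003,-0.0004,0.0009,1,0,0,0,-0.0003,-0.0004,0.0009,0.45,0,0,0,-0.0003,-0.0004,0.0009,0.45,0,0,0,-0.0003,-0.0004,0.0009,0.4,0,0,0,-0.0003,-0.0004,0.0009,0.4,0,0,0,-0.002,-0.0023,0.0052,0.35,0,0,0,-0.0048,-0.0057,0.013,0.3,0,0,0,-0.0097,-0.0115,0.026,0.2,0,0,0,-0.0161,-0.0191,0.0433,0.1,0,0,0,-0.0226,-0.0268,0.0606,0],
)

```text
clock: 32.33
ee_pos: [0.6036, -0.0853, 0.2166]
tool_rot: [-0.11, 0.877, 0.405, 0.234]
contact_force: [-0.4, 0.8, 0.1]
opening: 0.085
grasp_force: 0.0
```

```bash
python3 - <<'E'
from station import robot
import cv2,numpy as np
for c,(r,k) in {"scene":(110,275),"top":(95,310)}.items():
    s=robot.snapshot(c); im=s["image"]; cv2.imwrite(f"pics/{c}4.png",im)
    o=cv2.resize(im[r:r+100,k:k+100],None,fx=4,fy=4,interpolation=2)
    A=o if c=="scene" else np.hstack([A,o])
cv2.imwrite("pics/v4.png",np.clip(A*1.3,0,255).astype(np.uint8))
E
python3 av.py 3
python3 - <<'E'
from h import *
from p import O,Rc
for c in C:
    m=mask(cv2.imread(f"pics/{c}4.png"),"orange"); n,l,s,ce=cv2.connectedComponentsWithStats(m)
    print(c,[(int(s[i][4]),ce[i].round(1).tolist()) for i in range(1,n) if s[i][4]>25 and 290<ce[i][0]<400 and ce[i][1]<200])
    print("expected tube cap",hullc(c,O+Rc.apply(cyl(.017,.016)+[.0245,.0418,.1])),"bottle cap",hullc(c,O+Rc.apply(cyl(.016,.013)+[-.026,.037,.092])))
E
```

```text
tcp [ 0.6042 -0.0854  0.2163] mine [ 24.453   41.746  167.5607] sd [0.392  0.7117 0.8298] F [ 0.1031  0.4534 -0.2744] 0.0856392129077367 32.5833 [-0.1098  0.877   0.4049  0.2342]
scene [(212, [330.0, 158.4])]
expected tube cap [321.4218 151.8322] bottle cap [335.2406 161.6932]
top [(109, [349.4, 155.6])]
expected tube cap [344.6645 148.5454] bottle cap [355.9369 159.2858]
```

Emit:
apply_moves(
  series=[-0.02,0.017,0,-0.006,0.004,0.03,0,-0.06,0.051,0,-0.014,0.022,0.06,0,-0.1,0.084,0,-0.024,0.05,0.08,0,-0.15,0.127,0,-0.034,0.083,0.085,0,-0.2,0.169,0,-0.045,0.12,0.085,0,-0.25,0.211,0,-0.056,0.158,0.085,0,-0.3,0.253,0,-0.067,0.196,0.085,0,-0.35,0.295,0,-0.078,0.234,0.08,0,-0.39,0.329,0,-0.088,0.272,0.07,0,-0.4,0.3376,0,-0.099,0.308,0.055,0],
)

```text
clock: 33.42
ee_pos: [0.5047, 0.2284, 0.2703]
tool_rot: [-0.0, 0.907, 0.421, 0.001]
contact_force: [0.6, 0.4, -0.0]
opening: 0.0852
grasp_force: 0.0
```

Emit:
apply_moves(
  series=[0,0,0,-0.006,0.02,-0.01,0,0,0,0,-0.009,0.0325,-0.025,0,0,0,0,-0.009,0.0325,-0.045,0,0,0,0,-0.009,0.0325,-0.065,0,0,0,0,-0.009,0.0325,-0.085,0,0,0,0,-0.009,0.0325,-0.1,0,0,0,0,-0.009,0.0325,-0.11,0,0,0,0,-0.009,0.0325,-0.12,0,0,0,0,-0.009,0.0325,-0.12,0,0,0,0,-0.009,0.0325,-0.12,0],
)

```text
clock: 34.25
ee_pos: [0.4959, 0.2558, 0.1503]
tool_rot: [-0.0, 0.908, 0.419, -0.0]
contact_force: [-0.6, -0.3, 0.1]
opening: 0.0851
grasp_force: 0.0
```

```bash
python3 av.py 6
```

```text
tcp [0.4966 0.2559 0.1514] mine [157.8663 344.1182  15.5625] sd [0.1087 0.0961 0.207 ] F [-0.0783 -0.1471 -0.0171] 0.08558970683487947 34.55 [-0.0001  0.908   0.419   0.0008]
```

Emit:
apply_moves(
  series=[0,0,0,0,-0.0005,-0.012,0,0,0,0,0,-0.0005,-0.024,0,0,0,0,0,-0.0005,-0.036,0,0,0,0,0,-0.0005,-0.046,0,0,0,0,0,-0.0005,-0.049,0,0,0,0,0,-0.0005,-0.049,0,0,0,0,0,-0.0005,-0.049,0.5,0,0,0,0,-0.0005,-0.049,1,0,0,0,0,-0.0005,-0.049,1,0,0,0,0,-0.0005,-0.049,1],
  squeeze=35,
)

```text
clock: 35.38
ee_pos: [0.4964, 0.2553, 0.1022]
tool_rot: [-0.0, 0.908, 0.419, 0.001]
contact_force: [0.6, -0.5, -0.8]
opening: 0.0387
grasp_force: 0.0
```

Emit:
apply_moves(
  series=[0,0,0,0,0,0,1,0,0,0,0,0,0.01,1,0,0,0,0,0,0.03,1,0,0,0,0,0,0.052,1,0,0,0,0,0,0.076,1,0,0,0,0,0,0.1,1,0,0,0,0,0,0.13,1,0,0,0,0,0,0.16,1,0,0,0,0,0,0.19,1,0,0,0,0,0,0.21,1],
)

```text
clock: 36.22
ee_pos: [0.4965, 0.2555, 0.3157]
tool_rot: [-0.0, 0.908, 0.419, 0.002]
contact_force: [1.1, 0.7, -0.4]
opening: 0.0332
grasp_force: 34.8
```

```bash
python3 av.py 4
```

```text
tcp [0.497  0.2559 0.3155] mine [240.0968 343.7424 157.5916] sd [0.9026 0.6678 2.6215] F [0.1472 0.3051 0.2444] 0.03344166513322674 36.4167 [0.     0.9079 0.4191 0.0004]
```

Emit:
apply_moves(
  series=[0,0,0,0.004,-0.01,0,1,0,0,0,0.011,-0.026,0,1,0,0,0,0.02,-0.048,0,1,0,0,0,0.03,-0.071,0,1,0,0,0,0.04,-0.095,0,1,0,0,0,0.05,-0.119,0,1,0,0,0,0.06,-0.143,0,1,0,0,0,0.068,-0.162,0,1,0,0,0,0.075,-0.178,0,1,0,0,0,0.08,-0.19,0,1],
)

```text
clock: 37.25
ee_pos: [0.576, 0.0613, 0.3098]
tool_rot: [0.0, 0.909, 0.417, -0.002]
contact_force: [-1.1, -0.5, 0.2]
opening: 0.0327
grasp_force: 34.8
```

Emit:
apply_moves(
  series=[0.04,-0.034,0,0.006,-0.015,0,1,0.08,-0.068,0,0.015,-0.037,0,1,0.12,-0.101,0,0.025,-0.063,0,1,0.16,-0.135,0,0.036,-0.091,0,1,0.2,-0.169,0,0.047,-0.12,0,1,0.24,-0.203,0,0.058,-0.149,0,1,0.28,-0.236,0,0.068,-0.175,-0.005,1,0.32,-0.27,0,0.076,-0.196,-0.02,1,0.36,-0.304,0,0.081,-0.209,-0.04,1,0.4,-0.3376,0,0.083,-0.2155,-0.055,1],
)

```text
clock: 38.08
ee_pos: [0.6585, -0.1547, 0.2537]
tool_rot: [-0.109, 0.878, 0.403, 0.234]
contact_force: [0.4, 0.5, -0.1]
opening: 0.0328
grasp_force: 34.9
```

```bash
python3 av.py 8
```

```text
tcp [ 0.6582 -0.1511  0.2551] mine [ 30.5639 -41.8747 208.8295] sd [2.1936 3.8918 4.1662] F [-0.3632 -0.1068 -0.4515] 0.03292942922669569 38.4833 [-0.1091  0.8759  0.4068  0.2354]
```

```bash
python3 av.py 3
```

```text
tcp [ 0.6599 -0.1486  0.2583] mine [ 34.7045 -41.4971 210.0543] sd [0.1622 0.3576 0.2927] F [ 0.0949 -0.5298  0.0762] 0.0326307494258052 38.6333 [-0.1091  0.8764  0.406   0.2348]
```

Emit:
apply_moves(
  series=[0,0,0,0.0013,0.0016,-0.0069,1,0,0,0,0.0045,0.0055,-0.0157,1,0,0,0,0.0083,0.0099,-0.0261,1,0,0,0,0.0121,0.0144,-0.0365,1,0,0,0,0.016,0.019,-0.0469,1,0,0,0,0.0199,0.0235,-0.0573,1,0,0,0,0.0234,0.0278,-0.0668,1,0,0,0,0.0263,0.0312,-0.0746,1,0,0,0,0.0286,0.0339,-0.0807,1,0,0,0,0.0286,0.0339,-0.0807,1],
)

```text
clock: 39.47
ee_pos: [0.6873, -0.1151, 0.174]
tool_rot: [-0.111, 0.877, 0.405, 0.233]
contact_force: [-0.1, 0.8, -0.9]
opening: 0.0331
grasp_force: 34.9
```

```bash
python3 av.py 5
```

```text
tcp [ 0.6879 -0.1168  0.1761] mine [ 30.3287 -42.4218 117.6931] sd [0.1877 0.4937 0.6055] F [ 0.0923 -0.2784 -0.0986] 0.03294229942927448 39.7167 [-0.1089  0.8771  0.4046  0.2349]
```

Emit:
apply_moves(
  series=[0,0,0,0.0015,0.0018,-0.0035,1,0,0,0,0.003,0.0036,-0.007,1,0,0,0,0.0042,0.005,-0.0097,1,0,0,0,0.0052,0.0061,-0.0119,1,0,0,0,0.0059,0.007,-0.0135,1,0,0,0,0.0065,0.0077,-0.0149,1,0,0,0,0.007,0.0083,-0.0161,1,0,0,0,0.0076,0.009,-0.0174,1,0,0,0,0.0076,0.009,-0.0174,1,0,0,0,0.0076,0.009,-0.0174,1],
)

```text
clock: 40.55
ee_pos: [0.6952, -0.1081, 0.1593]
tool_rot: [-0.109, 0.877, 0.405, 0.234]
contact_force: [-3.6, -2.4, 6.2]
opening: 0.0331
grasp_force: 35.3
```

```bash
python3 av.py 3
```

```text
tcp [ 0.6952 -0.1081  0.1593] mine [ 31.7648 -42.408   97.4604] sd [0.005  0.0182 0.0098] F [-3.5555 -1.7057  5.8123] 0.03313609280117735 40.7 [-0.1093  0.8771  0.4048  0.2345]
```

On the floor; release and retreat.

Emit:
apply_moves(
  series=[0,0,0,-0.0003,-0.0004,0.0009,1,0,0,0,-0.0003,-0.0004,0.0009,0.45,0,0,0,-0.0003,-0.0004,0.0009,0.45,0,0,0,-0.0003,-0.0004,0.0009,0.4,0,0,0,-0.0003,-0.0004,0.0009,0.4,0,0,0,-0.002,-0.0023,0.0052,0.35,0,0,0,-0.0048,-0.0057,0.013,0.3,0,0,0,-0.0097,-0.0115,0.026,0.2,0,0,0,-0.0161,-0.0191,0.0433,0.1,0,0,0,-0.0258,-0.0306,0.0693,0],
)

```text
clock: 41.53
ee_pos: [0.6683, -0.1371, 0.2272]
tool_rot: [-0.111, 0.877, 0.405, 0.233]
contact_force: [0.2, 0.7, -0.1]
opening: 0.085
grasp_force: 0.0
```

Emit:
apply_moves(
  series=[0,0,0,-0.005,-0.012,0.008,0,0,0,0,-0.012,-0.03,0.017,0,0,0,0,-0.02,-0.055,0.026,0,0,0,0,-0.03,-0.08,0.034,0,0,0,0,-0.04,-0.105,0.04,0,0,0,0,-0.05,-0.13,0.045,0,0,0,0,-0.06,-0.15,0.05,0,0,0,0,-0.068,-0.165,0.05,0,0,0,0,-0.074,-0.175,0.05,0,0,0,0,-0.077,-0.18,0.05,0],
)

```text
clock: 42.37
ee_pos: [0.5912, -0.3201, 0.2775]
tool_rot: [-0.109, 0.878, 0.404, 0.234]
contact_force: [0.0, 0.2, -0.3]
opening: 0.0851
grasp_force: 0.0
```

Run:
```python
from station import robot
import cv2,numpy as np
for c,(r,k) in {"scene":(110,275),"top":(95,310)}.items():
    s=robot.snapshot(c); im=s["image"]; cv2.imwrite(f"pics/{c}5.png",im)
    o=cv2.resize(im[r:r+100,k:k+100],None,fx=4,fy=4,interpolation=2)
    A=o if c=="scene" else np.hstack([A,o])
cv2.imwrite("pics/v5.png",np.clip(A*1.3,0,255).astype(np.uint8)); print(robot.observe()["contact_force"])
```

```text
[ 0.49762061 -0.57367353 -0.23144054]
```

View pics/v5.png

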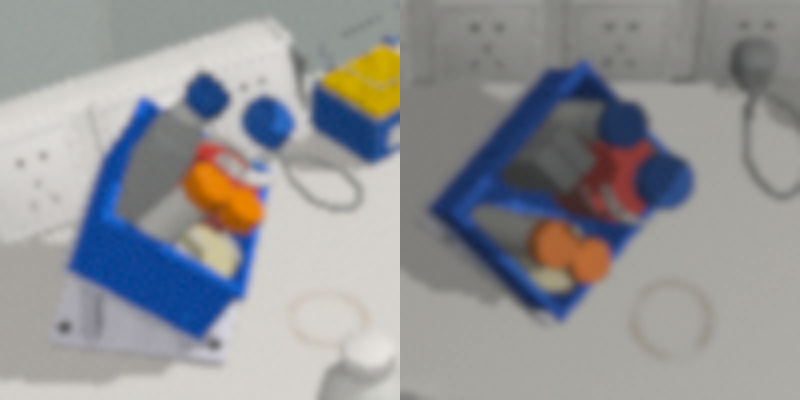

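Run:
```python
from h import *
from p import O,Rc
cs={"to":{"scene":(275+208/4-.4,110+186/4-.4),"top":(310+155/4-.4,95+245/4-.4)},"tb":{"scene":(275+208/4-.4,110+96/4-.4),"top":(310+222/4-.4,95+123/4-.4)}}
for n,d in cs.items():
    s=least_squares(lambda p:np.concatenate([hullc(c,O+Rc.apply(cyl(.017,.016)-[0,0,.008]+p))-d[c] for c in d]),[.02,0,.108]); print(n,"cap centre",s.x*1000,s.fun)
```

```text
to cap centre [  5.0044  49.0529 109.8612] [ 0.6956  0.3356 -0.4898 -0.519 ]
tb cap centre [ 24.2124 -45.5689 109.2806] [ 0.2056 -0.0231 -0.1355 -0.0138]
```

```bash
python3 -c "
from station import robot
print(robot.close_job())"
```

```text
the job is handed in; nothing more can be done
None
```

The job is handed in at about 42 s, verdict not shown: both bottles and both tubes stand in the crate, each tube by its same-colour bottle, with the orange tube leaning about 0.19 rad (limit 0.35), and no contact with the bystanders was noticed, though their final positions were not measured.

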